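# Hang a tape roll behind a drop flap

### The arm

A 6-joint arm with a two-finger parallel gripper is mounted at the origin on the work surface; the furniture and walls round the work are solid. World frame = base frame: x ahead of the robot, y to its left, z up, the work surface at z = 0. Lengths are in m, angles in rad, forces in N, time in s.
With the tool pointing down it reaches from about 0.25 to 0.725 m from the base axis. Payload 4 kg.
Tool frame: the origin (TCP) lies midway between the tips of the shut fingers; the grasp point (between the pads) lies 19 mm behind it; z points along the fingers, y is the line along which they close (so a half turn about z gives the same grasp; the last joint's range is limited). The gripper opens to 85 mm and grips with 20 to 120 N. Pads are 22 mm wide; open, the fingers measure 114 mm over their backs; the gripper's body (76 mm by 85 mm) begins 54 mm behind the grasp point. The pads swing forward as they close: fully open they stand 13 mm farther back than shut.
Start: joints at [0, 0.241, 0.005, 1.335, 0, 1.571], TCP at [0.5, -0, 0.196] pointing down, gripper open.
Joint ranges: [-2.72, 2.72], [-1.05, 1.87], [-1.09, 1.28], [-1.99, 2.15], [-1.42, 1.44], [-3.14, 3.14]. Speed limits (rad/s): [2.79, 2.79, 3.14, 3.14, 3.14, 3.14].

### API

Orientations are given as a unit quaternion [x, y, z, w].
In Python, from workcell import bot gives the robot as it stands. The module is installed in compiled form; this text tells all that it offers.
- The arm moves only by the tool drive_tool, never from a script. Its arguments are lists of equal length, an entry for each row: "slide": the shift along the tool's x, y, z scaled (see below), a list of three; "rotation": the turn, a rotation vector about the tool's x, y, z scaled (see below), a list of three. A call has exactly 8 rows; each row is the pose to reach, as a shift and turn from the pose commanded when the call began, along the tool's axes at that moment; what a row does not reach only later rows make up. The controller multiplies each number of a shift by 250 mm and each number of a turn by 0.5 rad. A row lasts 1/8 s, in which the tool goes at most 62.5 mm and 10.7 degrees, less where a joint would pass 70% of its speed; a pose out of reach is approached as far as the arm can. A call with a number of a shift or a turn outside -1 to 1 is refused whole. A call with a gripper value outside its range is refused whole. "gripper" is the opening, from 0 (shut) to 1 (fully open), set as the call begins (left out, the last holds). The fingers move at their own pace and stop on an object; the grip force is fixed at half the most. Time passes only in rows, so rows that repeat a pose let the fingers close, or fill a call up. It gives the time, the measured TCP pose, the force, the opening and the grip force at its end, in the units of the state.
- bot.get_obs(): the state, without advancing time (a new reading comes with each control period).
- bot.camera(name): name is "scene" or "side" or "wrist"; returns a dict with "image" (420x560x3 uint8, red, green, blue), "z_map" (420x560 float32, m along the optical axis (not along the pixel's ray), 0 where there is no reading), "camera_matrix" (3x3 intrinsics, pixels), "k1" (the pictures are not rectified: a ray, as slopes to the right and down, at radius r is drawn at 1 + k1 r^2 times it, then the intrinsics apply), "xyz" and "orientation" of the camera in the world. Camera axes: x right, y up, looking along -z (the intrinsics and any distortion apply to the point x, -y, -z); pixel columns grow to the right and rows downward; lengths in m; the calibration is good to about 2 mm. A picture is of the moment at which its call begins.
- bot.job_done(): hands the job in; it is judged then, once.
The state is a dict: "clock": time; "joint_pos": joint angles; "joint_vel": joint speeds; "tau": joint torques, N m; "eef_pos": TCP position; "tool_rot": TCP orientation; "ft_force": force on the tool from outside, world axes, zero at the start; "ft_torque": the same for the moment, N m; "grip_width": finger opening in m; "grasp_force": force on a finger pad.
Only numpy, scipy, OpenCV 4.12 (cv2) and the standard library are available. Lean on these libraries where they do the work, as an engineer would, in place of code of your own. Each camera call takes 0.05 s, during which the arm holds its last target. There are 200 camera calls.

### The job

Take the amber tape roll out of its grey cradle and hang it on the two-rod peg of the roll holder: slide it in past the red drop flap so that the roll itself swings the flap up and the flap falls down again behind it, then, with the flap down, press the roll back gently until it pushes in the sprung blue brake plate by a few millimetres (no ramming), and let go so that it hangs freely on the rods. Leave the vial, the cup and the cutters alone.

Things in the scene. Friction and masses are not known exactly. Their poses are not given: they have to be found in the camera images.
- roll_center (a point): centre of the amber tape roll: outer diameter 78 mm, 19 mm wide, round through hole of 37 mm, 60 g. At the start it stands on edge in the cradle, this point 54 mm above the bench. Grasp from above by the two flat faces near the top (rim band 20 mm high between outer edge and hole). z of this frame is the roll's axis.
- cradle: grey plastic cradle, fixed, 60 x 90 x 31 mm, two side walls 31 mm high, 22 mm apart, between which the roll stands. Origin: centre of its underside on the bench; x is the roll's axis (horizontal), z up.
- holder: grey fixed roll holder, base plate 155 x 80 x 10 mm. Origin: on the bench below the flap's hinge; x runs level along the peg from free end to post, z up. Peg: two parallel steel rods, 8 mm diameter, centres at y = +9 and -9 mm, z = 120 mm, free ends at x = -10 mm; post from x = 109 mm, top at z = 126 mm. The hung roll's centre is about 11 mm below the rod centres.
- brake_zone (a point): fixed point on the holder midway between the rods (holder x = 62 mm, z = 120 mm), middle of the zone where the blue brake plate stands across the rods (56 mm wide, z 82 to 126 mm). Its front face is at 12 mm before to 12 mm behind this point along x; the setting is not reported, so feel for it. It yields 1 mm per 1.2 N, 6 mm in all, then is hard; never push it with over 10 N. Keep fingertips above z = 128 mm over it.
- flap (a joint): angle of the red drop flap (8 mm wide, 5 thick, reaching 35 mm below the hinge, 60 g), hinged between the rods at holder x = 0, z = 120 mm. 0 = hanging down (cannot swing outwards), up to 1.45 rad as it swings up towards the post; falls by its weight. The lower edge of the roll's hole swings it up; it falls once the roll's near face is 30 mm past the hinge.
- vial: amber sample vial with black cap, loose, 25 x 25 x 51 mm, origin at the centre of its underside; leave alone
- cup: small staining cup, black with a clear rim, loose, 58 x 58 x 46 mm, origin at the centre of its underside; leave alone
- cutters: blue-handled flush cutters lying flat, loose, 44 x 124 x 11 mm, origin at the centre of the underside; leave alone
Mind the look-alikes: they are no part of the job. Of the things that look like the holder, the larger one is meant.

How it is judged:
On the way, in this order (a step that is already met when the one before it is completed fails the run):
1. the roll, threaded on the rods, swings the flap up (more than 0.5 rad, roll centre past the hinge) (value of joint flap above 0.5 rad and x of roll_center in the frame of holder between 0.002 and 0.045 m and y of roll_center in the frame of holder between -0.009 and 0.009 m and z of roll_center in the frame of holder between 0.102 and 0.13 m), for 0.05 s.
2. with the flap down again behind it, the roll is pressed back on the brake plate with more than 3 N (value of joint flap below 0.15 rad and contact force between roll and brake_c0 above 3 N and x of roll_center in the frame of holder above 0.036 m), for 0.2 s.
At the end, for the whole second after the job is handed in: The roll hangs still on both rods (centre within 9 mm sideways of the middle of the peg, 4 to 18 mm below the rod centres, axis within 0.25 rad of the rods), between the flap and the brake plate, with the flap hanging down (under 0.15 rad) in front of it (value of joint flap below 0.15 rad and x of roll_center in the frame of holder between 0.012 and 0.075 m and y of roll_center in the frame of holder between -0.009 and 0.009 m and z of roll_center in the frame of holder between 0.102 and 0.116 m and angle between the z axis of roll_center and the x axis of holder, either way round below 0.25 rad and linear speed of roll below 0.02 m/s); the robot touches nothing.
It fails at once if the brake plate is pushed by the roll with more than 10 N, or the roll bears on the holder with more than 25 N in all (contact force between roll and brake_c0 above 10 N or contact force between roll and holder above 25 N).
It fails at once if the robot or its fingers press on the holder with more than 20 N (contact force between any of the arm, the fingers and holder above 20 N).
It fails at once if the vial, the cup or the cutters are moved by more than 20 mm (distance of any of vial, cup, cutters from where it was at the start of the episode above 0.02 m).
It also fails if it takes over 67 s, if anything falls off the work surface, if the arm or the gripper's body presses on something with over 40 N, if the wrist force passes 120 N, or if a joint passes its speed limit or range.

## Working session

There is one attempt and no reset: what is moved stays moved. The work goes in short steps, Python scripts to look and compute and a tool call to move; the robot and the scene stay as the last step left them, time stands still between calls to the robot, and variables do not carry over. Pictures are saved under pics/ and viewed, at most 10 in all, crops included, and the job is handed in when it is done.

Besides the shell and the picture viewer there is one more tool, called after "Call:" by a JSON object that holds its "op" and its "data", one argument or row to a line. drive_tool: Moves the arm, as the interface text tells. Shifts and turns lie within -1 to 1; 1 stands for 250 mm of shift or 0.5 rad of turn. Its arguments: {"type":"object","properties":{"slide":{"type":"array","items":{"type":"array","items":{"type":"number"}}},"rotation":{"type":"array","items":{"type":"array","items":{"type":"number"}}},"gripper":{"type":"number"}},"required":["slide","rotation"]}

```bash
mkdir -p pics
cat > h.py <<'E'
import numpy as np, cv2
from scipy.spatial.transform import Rotation as R
from workcell import bot
def cloud(c):
    z=c["z_map"]; K=np.array(c["camera_matrix"]); h,w=z.shape
    u,v=np.meshgrid(np.arange(w),np.arange(h))
    d=np.stack([(u-K[0,2])/K[0,0],(v-K[1,2])/K[1,1]],-1).astype(float); s=d.copy()
    for _ in range(15): s=d/(1+c["k1"]*(s**2).sum(-1,keepdims=True))
    P=np.stack([s[...,0]*z,-s[...,1]*z,-z],-1)
    P=P@R.from_quat(c["orientation"]).as_matrix().T+np.array(c["xyz"]); P[z==0]=np.nan
    return P
E
python3 - <<'E'
from h import *
print(bot.get_obs())
for n in("scene","side"):
    c=bot.camera(n); cv2.imwrite(f"pics/{n}0.png",c["image"][...,::-1]); np.savez(f"{n}0.npz",P=cloud(c),im=c["image"]); print(n,c["xyz"],c["orientation"],c["k1"],c["camera_matrix"])
E
```

```text
{'clock': 0.0, 'joint_pos': array([2.63431217e-06, 2.41426396e-01, 3.74916291e-03, 1.33522023e+00,
       3.76314376e-05, 1.57080677e+00]), 'joint_vel': array([ 6.62831077e-05, -1.29042772e-04,  1.47397923e-04, -1.88373350e-04,
       -5.57777337e-04,  2.84851396e-04]), 'tau': array([ 5.50268451e-04, -3.72315860e+01,  2.52406776e+01,  1.67737965e-02,
        2.29149265e-05,  1.14679995e-05]), 'eef_pos': array([4.99297678e-01, 1.40573107e-05, 1.95315866e-01]), 'tool_rot': array([ 0.70710917,  0.70710361, -0.00072956, -0.00075616]), 'ft_force': array([ 0.02438439, -0.03106696,  0.71829185]), 'ft_torque': array([ 0.0417146 , -0.01462785, -0.03067786]), 'grasp_force': 0.0, 'grip_width': 0.0852922039252229}
scene [0.73478472 0.39745016 0.91147556] [0.02373651 0.29078145 0.95103202 0.10208242] -0.0894882269658196 [[387.74619288   0.         281.84667162]
 [  0.         387.74619288 204.11316301]
 [  0.           0.           1.        ]]
side [0.15407109 0.70708465 0.58744648] [-0.12343565  0.50702432  0.82465111 -0.21826708] -0.036666737208719845 [[433.29316811   0.         276.85738954]
 [  0.         433.29316811 207.68594335]
 [  0.           0.           1.        ]]
```

View pics/scene0.png

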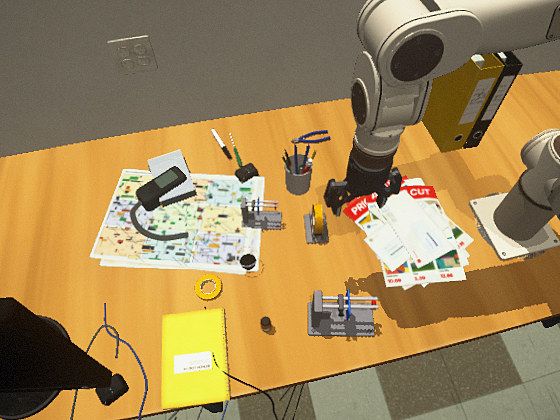

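View pics/side0.png

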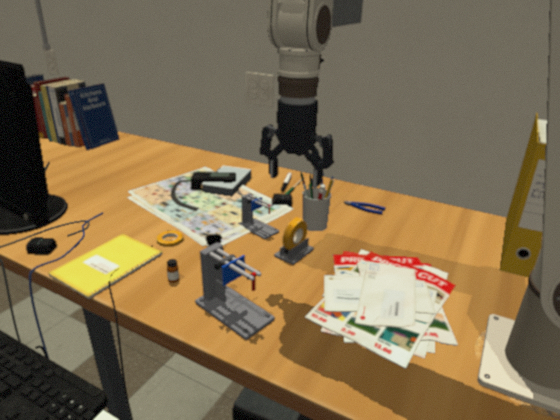

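Scene view: the roll standing in its cradle is at (320,220), and a look-alike roll lies flat at (208,288). The large holder is at (343,312) with its post at the left end and red flap near (375,305); a smaller look-alike holder is at (262,213). I choose the standing roll and the large holder, and check both in one crop while measuring.

Run:
```python
from h import *
ims=[]
for n,(a,b,c,d) in dict(scene=(190,350,280,400),side=(205,345,185,325)).items():
    f=np.load(n+"0.npz"); ims.append(cv2.resize(f["im"][a:b,c:d,::-1],(400,533 if n=="scene" else 400),interpolation=2)[:400] if 0 else cv2.resize(f["im"][a:b,c:d,::-1],(400,500),interpolation=cv2.INTER_CUBIC))
    P=f["P"]; hsv=cv2.cvtColor(f["im"],cv2.COLOR_RGB2HSV).astype(int)
    H,S,V=hsv[...,0],hsv[...,1],hsv[...,2]
    z=P[...,2]
    def rep(nm,m):
        q=P[m]; 
        if len(q)<8: print(n,nm,len(q)); return
        r=cv2.minAreaRect((q[:,:2]*1000).astype(np.float32))
        print(n,nm,len(q),"med",np.median(q,0).round(4),"min",np.percentile(q,2,axis=0).round(4),"max",np.percentile(q,98,axis=0).round(4),"rect",np.round(r[0],1),np.round(r[1],1),round(r[2],1))
    g=np.zeros(z.shape,bool); g[a:b,c:d]=1
    amb=g&(H>12)&(H<30)&(S>150)&(z>0.036)&(z<0.11)
    rep("roll",amb)
    rep("rolltop",amb&(z>0.08))
    # holder region: near roll of large holder
    L=np.zeros_like(g); 
    if n=="scene": L[280:345,300:385]=1
    else: L[240:340,190:280]=1
    grey=S<70
    rep("base",L&(abs(z-0.010)<0.004)&grey)
    rep("rods",L&(z>0.112)&(z<0.132)&(S<60)&(V>120))
    rep("red",L&((H<6)|(H>174))&(S>150)&(z>0.06))
    rep("blue",L&(H>100)&(H<130)&(S>120)&(z>0.06))
    rep("posttop",L&(abs(z-0.126)<0.003)&grey)
    C=np.zeros_like(g)
    if n=="scene": C[195:250,295:335]=1
    else: C[210:265,270:320]=1
    rep("cradle",C&(abs(z-0.031)<0.004)&grey)
cv2.imwrite("pics/crop.png",np.hstack(ims))
```

```text
scene roll 264 med [ 0.5509 -0.0882  0.0807] min [ 0.5374 -0.1352  0.0401] max [ 0.5617 -0.0676  0.0927] rect [571.8 -11.4] [262.8  25.9] 75.5
scene rolltop 137 med [ 0.5481 -0.1001  0.0881] min [ 0.5367 -0.129   0.0804] max [ 0.5595 -0.0803  0.093 ] rect [573.2  -8. ] [255.7  22.9] 75.2
scene base 1459 med [0.5472 0.1604 0.0093] min [0.4819 0.1059 0.0064] max [0.6298 0.1957 0.0127] rect [553.7 148.4] [ 80.1 153.2] 76.1
scene rods 502 med [0.5805 0.1465 0.1233] min [0.4938 0.1143 0.1197] max [0.6225 0.171  0.1273] rect [556.9 151.9] [ 46.5 136.7] 71.5
scene red 16 med [0.4992 0.1614 0.1221] min [0.4945 0.1565 0.1183] max [0.5026 0.1651 0.1252] rect [498.2 161.7] [9.4 7.4] 73.1
scene blue 80 med [0.5511 0.1538 0.1221] min [0.5432 0.1237 0.0915] max [0.5568 0.1748 0.1277] rect [549.5 148.4] [54.7  4.2] 76.3
scene posttop 338 med [0.5976 0.1431 0.1244] min [0.4977 0.1129 0.1231] max [0.6232 0.1704 0.1278] rect [556.5 149.9] [ 49.9 133.9] 74.8
scene cradle 38 med [ 0.5603 -0.0993  0.0295] min [ 0.5406 -0.1428  0.0273] max [ 0.5678 -0.066   0.0338] rect [ 549.1 -104.8] [81. 27.] 81.1
side
[... 382 characters left out ...]
4.7  55.5] [197.9 364.6] 38.4
side rods 355 med [0.5512 0.1479 0.1245] min [0.4913 0.1163 0.1211] max [0.6189 0.1724 0.1276] rect [554.7 142.6] [ 43.4 136.3] 80.2
side red 17 med [0.4961 0.1624 0.1217] min [0.4937 0.1599 0.0934] max [0.498  0.1652 0.1257] rect [496.4 162.3] [6.5 3.5] 65.4
side blue 236 med [0.5515 0.1623 0.1044] min [0.5434 0.129  0.0872] max [0.5574 0.1761 0.1269] rect [554.1 148.7] [54.7 18.3] 73.1
side posttop 411 med [0.5692 0.147  0.125 ] min [0.4927 0.1139 0.1231] max [0.6189 0.1714 0.1276] rect [556.1 147.5] [ 53.8 135.3] 79.3
side cradle 65 med [ 0.5421 -0.2229  0.0302] min [ 0.5288 -0.2346  0.0271] max [ 0.5772 -0.0668  0.0341] rect [ 550.2 -147.9] [ 42.3 172.1] 4.9
```

View pics/crop.png

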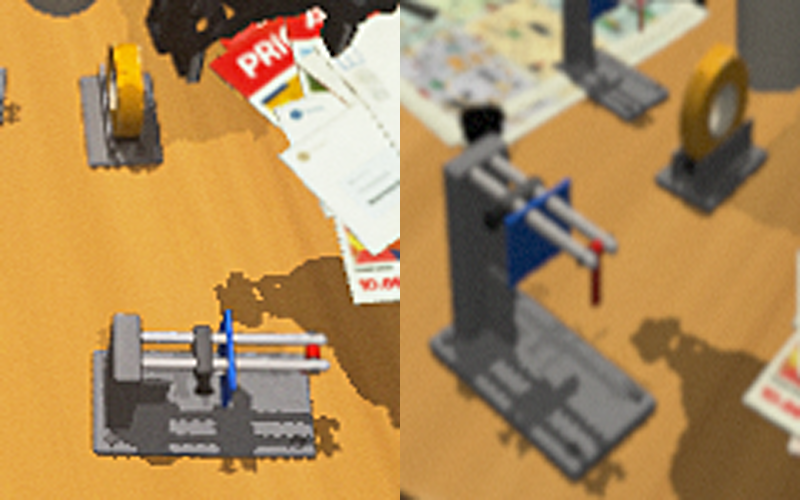

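The crop confirms it: the amber roll stands between the cradle walls, and the large holder has two rods, a red flap at the free end and a blue plate about 53 mm behind it. The holder yaw is about -13.9°. Next I move above the roll and measure with the wrist camera.

Call:
{"op": "drive_tool", "data": {
  "slide": [
    [-0.1,0.05,0],
    [-0.25,0.12,0],
    [-0.41,0.196,0],
    [-0.41,0.196,0],
    [-0.41,0.196,0],
    [-0.41,0.196,0],
    [-0.41,0.196,0],
    [-0.41,0.196,0]
  ],
  "rotation": [
    [0,0,0],
    [0,0,0],
    [0,0,0],
    [0,0,0],
    [0,0,0],
    [0,0,0],
    [0,0,0],
    [0,0,0]
  ],
  "gripper": 1
}}

```text
clock: 1.1
eef_pos: [0.5489, -0.1019, 0.1964]
tool_rot: [0.707, 0.707, 0.0, 0.0]
ft_force: [0.2, 0.5, -0.5]
grip_width: 0.0852
grasp_force: 0.0
```

Run:
```python
from h import *
c=bot.camera("wrist"); cv2.imwrite("pics/w1.png",c["image"][...,::-1]); P=cloud(c)
print(c["xyz"])
hsv=cv2.cvtColor(c["image"],cv2.COLOR_RGB2HSV).astype(int);H,S=hsv[...,0],hsv[...,1];z=P[...,2]
near=np.hypot(P[...,0]-.548,P[...,1]+.103)<.06
for lo,hi in((.04,.1),(.075,.1),(.087,.1)):
    q=P[near&(H>12)&(H<32)&(S>100)&(z>lo)&(z<hi)]; r=cv2.minAreaRect((q[:,:2]*1000).astype(np.float32))
    print(len(q),np.percentile(q,1,axis=0).round(4),np.percentile(q,99,axis=0).round(4),r)
q=P[near&(abs(z-.031)<.003)&(S<90)]; print("walls",len(q),cv2.minAreaRect((q[:,:2]*1000).astype(np.float32)))
```

```text
[ 0.54916297 -0.03604333  0.37512757]
1638 [ 0.5334 -0.1408  0.0586] [ 0.559  -0.0693  0.0946] ((545.340087890625, -106.6898422241211), (75.92506408691406, 18.957735061645508), 81.11011505126953)
1427 [ 0.5334 -0.1384  0.0755] [ 0.5579 -0.0757  0.0947] ((545.185302734375, -107.54742431640625), (66.24913024902344, 18.913732528686523), 81.19178771972656)
931 [ 0.5347 -0.1275  0.0872] [ 0.5561 -0.0867  0.0948] ((545.147216796875, -107.68219757080078), (44.451026916503906, 18.869163513183594), 81.14654541015625)
walls 331 ((546.2056884765625, -107.35832214355469), (83.14301300048828, 27.952524185180664), 81.02119445800781)
```

View pics/w1.png

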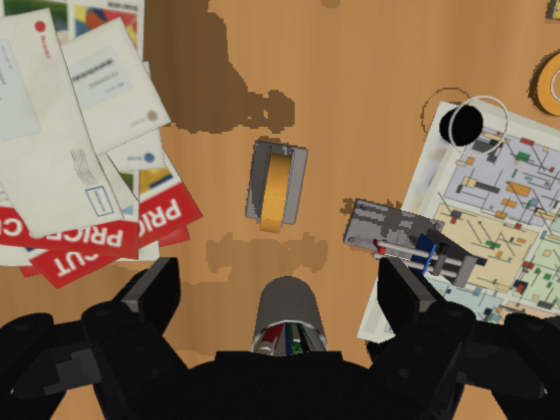

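The wrist view shows the roll at (275,190) between the cradle walls, the pen cup at (290,320) and the small holder at (410,245). Before descending I check the clearances and refine the holder pose.

Run:
```python
from h import *
Q=[np.load(n+"0.npz")["P"].reshape(-1,3) for n in("scene","side")]
c=bot.camera("wrist");Q.append(cloud(c).reshape(-1,3))
# nearby obstacles around grasp, in grasp frame
A=np.concatenate(Q);th=np.deg2rad(-8.9);Rm=np.array([[np.cos(th),np.sin(th)],[-np.sin(th),np.cos(th)]])
q=(A[:,:2]-[.5452,-.1075])@Rm.T;z=A[:,2]
for nm,m in dict(fing=(abs(q[:,0])<.075)&(abs(q[:,0])>.02)&(abs(q[:,1])<.02),body=(abs(q[:,0])<.06)&(q[:,1]<-.045)&(q[:,1]>-.09),).items():
    m&=(z>.02)&(z<.17); print(nm,m.sum(),q[m].min(0) if m.any() else"",q[m].max(0) if m.any() else"",z[m].max() if m.any() else"")
# holder
for n in("scene","side"):
    f=np.load(n+"0.npz");P=f["P"];hsv=cv2.cvtColor(f["im"],cv2.COLOR_RGB2HSV).astype(int);S,V=hsv[...,1],hsv[...,2]
    m=(S<60)&(V>110)&(P[...,0]>.47)&(P[...,0]<.54)&(P[...,1]>.12)&(P[...,1]<.2)&(P[...,2]>.117)
    p=P[m]; l=cv2.fitLine(p[:,:2].astype(np.float32),cv2.DIST_L2,0,.01,.01).ravel(); print(n,"rods",len(p),l,np.degrees(np.arctan2(l[1],l[0])))
    for yaw in(-13.9,):
        t=np.deg2rad(yaw);M=np.array([[np.cos(t),np.sin(t)],[-np.sin(t),np.cos(t)]])
        k=(p[:,:2]-[.4975,.162])@M.T; print(" rods local x",np.percentile(k[:,0],[1,99]).round(4),"y",np.percentile(k[:,1],[2,98]).round(4),"z",np.percentile(p[:,2],[50,98]).round(4))
        b=P[(hsv[...,0]>100)&(hsv[...,0]<130)&(S>120)&(P[...,2]>.085)&(P[...,2]<.13)&(P[...,1]>.1)]
        b=b[np.hypot(*(b[:,:2]-[.551,.148]).T)<.05]
        k=(b[:,:2]-[.4975,.162])@M.T; print(" blue",np.percentile(k,[2,50,98],axis=0).round(4).tolist(), cv2.minAreaRect((k*1000).astype(np.float32)))
        a=P[(abs(P[...,2]-.01)<.004)&(S<70)&(P[...,1]>.09)&(P[...,0]<.66)]
        k=(a[:,:2]-[.4975,.162])@M.T; print(" base",np.percentile(k,[1,99],axis=0).round(4).tolist())
        m=(P[...,0]>.54)&(P[...,0]<.66)&(P[...,1]>.1)&(P[...,2]>.11)&(P[...,2]<.16); a=P[m]; k=(a[:,:2]-[.4975,.162])@M.T;k=k,a[:,2]
        s=k[0][:,0]>.1;print(" post",np.percentile(k[0][s],[1,99],axis=0).round(4).tolist(),np.percentile(k[1],99.5))
```

```text
fing 0   
body 0   
scene rods 155 [ 0.9818308  -0.1897587   0.5153718   0.15791914] -10.938703
 rods local x [-0.0076  0.0438] y [-0.0118  0.0127] z [0.1225 0.1253]
 blue [[0.0517, -0.0257], [0.0547, 0.005], [0.0557, 0.0265]] ((53.70503616333008, -0.6799526214599609), (4.171593189239502, 54.711875915527344), 0.19853682816028595)
 base [[-0.524, -0.2004], [0.1343, 0.0389]]
 post [[0.1012, -0.0239], [0.1269, 0.0243]] 0.1282813041773047
side rods 153 [ 0.9501748  -0.3117175   0.51442266  0.15847795] -18.162766
 rods local x [-0.0079  0.0449] y [-0.0114  0.0123] z [0.1239 0.1259]
 blue [[0.0504, -0.0211], [0.0525, 0.0135], [0.0579, 0.0276]] ((58.110015869140625, 0.6393051147460938), (54.67562484741211, 18.281230926513672), 86.96823120117188)
 base [[-0.483, -0.1897], [0.1213, 0.3392]]
 post [[0.1009, -0.0231], [0.1278, 0.0244]] 0.128107975196983
```

Call:
{"op": "drive_tool", "data": {
  "slide": [
    [-0.021,-0.015,0],
    [-0.021,-0.015,0.1],
    [-0.021,-0.015,0.22],
    [-0.021,-0.015,0.34],
    [-0.021,-0.015,0.43],
    [-0.021,-0.015,0.488],
    [-0.021,-0.015,0.488],
    [-0.021,-0.015,0.488]
  ],
  "rotation": [
    [0,0,0.2],
    [0,0,0.31],
    [0,0,0.31],
    [0,0,0.31],
    [0,0,0.31],
    [0,0,0.31],
    [0,0,0.31],
    [0,0,0.31]
  ]
}}

```text
clock: 2.2
eef_pos: [0.5461, -0.1079, 0.0752]
tool_rot: [0.76, 0.65, 0.001, 0.001]
ft_force: [0.2, 0.1, -0.2]
grip_width: 0.0855
grasp_force: 0.0
```

Call:
{"op": "drive_tool", "data": {
  "slide": [
    [0,0,0],
    [0,0,0],
    [0,0,0],
    [0,0,0],
    [0,0,0],
    [0,0,0],
    [0,0,0],
    [0,0,0]
  ],
  "rotation": [
    [0,0,0],
    [0,0,0],
    [0,0,0],
    [0,0,0],
    [0,0,0],
    [0,0,0],
    [0,0,0],
    [0,0,0]
  ],
  "gripper": 0
}}

```text
clock: 3.2
eef_pos: [0.5452, -0.1077, 0.0742]
tool_rot: [0.76, 0.65, -0.0, -0.0]
ft_force: [-0.1, 0.1, -0.2]
grip_width: -0.0001
grasp_force: 0.0
```

Run:
```python
from h import *
a=[]
for n,(r0,r1,c0,c1) in dict(scene=(160,260,270,400),side=(130,280,220,350),wrist=(0,420,0,560)).items():
    c=bot.camera(n); a.append(cv2.resize(c["image"][r0:r1,c0:c1,::-1],(266,340)));
cv2.imwrite("pics/g.png",np.hstack(a)); print(bot.get_obs())
```

```text
{'clock': 3.35, 'joint_pos': array([-1.95120307e-01,  4.29847058e-01, -5.37993102e-02,  1.08713720e+00,
        1.07117663e-05,  1.53070724e+00]), 'joint_vel': array([-0.00148355,  0.00052579, -0.0014042 , -0.00076405,  0.00022642,
       -0.00043251]), 'tau': array([ 6.75241972e-04, -4.40325058e+01,  2.31363630e+01,  1.79957377e-03,
       -5.31271053e-05, -6.25695634e-06]), 'eef_pos': array([ 0.54526183, -0.10775902,  0.07420162]), 'tool_rot': array([7.59740397e-01, 6.50226521e-01, 8.15703640e-06, 1.69387447e-06]), 'ft_force': array([-0.34341744,  0.24924831, -0.23679073]), 'ft_torque': array([-0.00247829,  0.03132973, -0.03816476]), 'grasp_force': 0.0, 'grip_width': 0.00010844023429460798}
```

View pics/g.png

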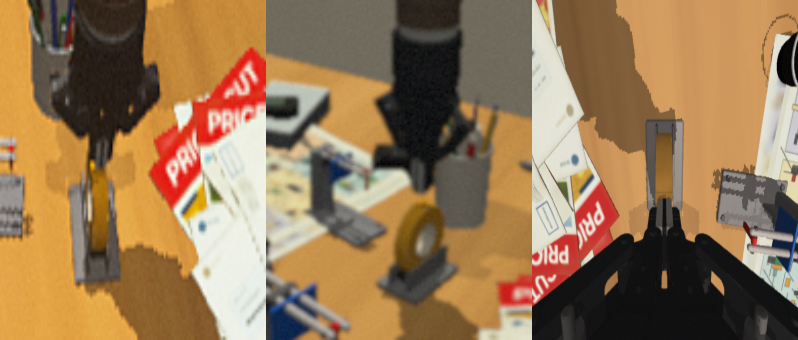

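The fingers closed at the far (-y) edge of the roll or above it, with the roll still in the cradle. I measure the fingertips and the roll in the same clouds.

Run:
```python
from h import *
for n in("scene","side","wrist"):
    c=bot.camera(n);P=cloud(c);hsv=cv2.cvtColor(c["image"],cv2.COLOR_RGB2HSV).astype(int);H,S,V=np.moveaxis(hsv,-1,0);z=P[...,2]
    near=np.hypot(P[...,0]-.548,P[...,1]+.12)<.06
    d=P[near&(V<70)&(z>.06)&(z<.13)]; i=np.argsort(d[:,2])[:40]
    print(n,c["xyz"],"dark low",np.median(d[i],0).round(4),d[i].min(0).round(4),d[i].max(0).round(4))
    r=P[near&(H>12)&(H<32)&(S>110)&(z>.055)&(z<.11)]; print("  roll",len(r),np.percentile(r,[1,50,99],axis=0).round(4).tolist(),cv2.minAreaRect((r[:,:2]*1000).astype(np.float32)))
```

```text
scene [0.73478472 0.39745016 0.91147556] dark low [ 0.5529 -0.1004  0.124 ] [ 0.5356 -0.1053  0.0818] [ 0.5614 -0.0956  0.13  ]
  roll 181 [[0.5395, -0.1383, 0.0558], [0.5514, -0.0852, 0.0814], [0.5618, -0.0679, 0.0932]] ((547.4172973632812, -104.19520568847656), (73.8852767944336, 19.683380126953125), 81.61781311035156)
side [0.15407109 0.70708465 0.58744648] dark low [ 0.5397 -0.0987  0.1245] [ 0.5327 -0.1108  0.1172] [ 0.5596 -0.0937  0.1296]
  roll 330 [[0.5322, -0.1409, 0.0558], [0.5425, -0.0906, 0.0785], [0.5612, -0.0677, 0.0946]] ((546.6742553710938, -104.48095703125), (77.27942657470703, 22.568729400634766), 81.12383270263672)
wrist [ 0.55577573 -0.04272138  0.25287104] dark low [ 0.5476 -0.0971  0.1167] [ 0.5351 -0.1027  0.1131] [ 0.5579 -0.0965  0.1177]
  roll 2842 [[0.537, -0.1073, 0.0579], [0.5484, -0.0866, 0.0862], [0.5592, -0.069, 0.0935]] ((547.8338012695312, -90.26237487792969), (42.98395919799805, 18.967487335205078), 80.39183807373047)
```

Run:
```python
from h import *
for n in("scene","side","wrist"):
    c=bot.camera(n);P=cloud(c);hsv=cv2.cvtColor(c["image"],cv2.COLOR_RGB2HSV).astype(int);H,S,V=np.moveaxis(hsv,-1,0);z=P[...,2]
    m=(abs(P[...,0]-.547)<.03)&(abs(P[...,1]+.105)<.03)&(z>.06)&(z<.15)&~((H>12)&(H<32)&(S>110))
    d=P[m]; o=np.argsort(d[:,2]); print(n,len(d))
    vs=np.argwhere(m)[o]
    for k in range(0,min(len(o),100),8): print("  ",vs[k],d[o[k]].round(4),hsv[tuple(vs[k])])
c=bot.camera("side")["image"][195:265,265:325,::-1]; cv2.imwrite("pics/s2.png",cv2.resize(c,(600,600)))
```

```text
scene 86
   [223 314] [ 0.5595 -0.0897  0.061 ] [ 21  82 200]
   [216 314] [ 0.558  -0.0993  0.0792] [ 18  61 126]
   [208 321] [ 0.5438 -0.0944  0.1186] [ 26  80 109]
   [206 315] [ 0.5574 -0.1011  0.1221] [110  64  24]
   [205 314] [ 0.5599 -0.1022  0.1257] [  9 112  32]
   [205 320] [ 0.5463 -0.0972  0.1286] [ 7 63 53]
   [205 317] [ 0.5542 -0.0964  0.1322] [ 9 31 83]
   [203 323] [ 0.5394 -0.0967  0.1357] [14 78 36]
   [203 322] [ 0.5427 -0.0947  0.1396] [17 33 69]
   [202 319] [ 0.5501 -0.0961  0.1442] [ 9 58 62]
   [201 319] [ 0.5498 -0.0977  0.1461] [ 6 40 63]
side 157
   [230 300] [ 0.5391 -0.1217  0.0614] [23 38 88]
   [215 296] [ 0.5416 -0.1009  0.1115] [ 16 106 127]
   [213 292] [ 0.5492 -0.0949  0.1174] [16 97 97]
   [211 292] [ 0.5512 -0.0985  0.1205] [19 41 69]
   [209 290] [ 0.5577 -0.1007  0.1231] [ 27  32 143]
   [210 292] [ 0.55   -0.0959  0.1246] [26 31 66]
   [210 298] [ 0.537  -0.101   0.1258] [105  21  24]
   [209 294] [ 0.5457 -0.0974  0.1277] [25 21 72]
   [209 295] [ 0.5416 -0.0942  0.1302] [10 19 80]
   [207 296] [ 0.5428 -0.1016  0.1318] [42 18 70]
   [207 293] [ 0.5479 -0.0963  0.1328] [35 26 58]
   [207 299] [ 0.5344 -0.1001  0.1347] [84 67 19]
   [205 293] [ 0.5497 -0.0995  0.1362] [ 6 24 54]
wrist 2501
   [182 295] [ 0.5596 -0.0773  0.0752] [16 99 77]
   [196 295] [ 0.5584 -0.0835  0.0817] [ 15 102 108]
   [245 267] [ 0.5422 -0.0965  0.1134] [17 87 85]
   [245 288] [ 0.5516 -0.0976  0.1144] [17 88 84]
   [245 287] [ 0.5512 -0.0973  0.1149] [17 87 85]
   [246 279] [ 0.5476 -0.0971  0.1154] [ 0 61 21]
   [246 289] [ 0.552  -0.0976  0.1158] [13 29 78]
   [247 283] [ 0.5493 -0.0975  0.1163] [17 24 75]
   [246 281] [ 0.5485 -0.0968  0.1165] [15 34 30]
   [247 292] [ 0.5533 -0.0979  0.1166] [15 32 79]
   [247 285] [ 0.5502 -0.0974  0.1167] [13 23 77]
   [248 288] [ 0.5515 -0.098   0.1171] [15 20 77]
   [247 274] [ 0.5454 -0.0964  0.1173] [15 22 69]
```

View pics/s2.png

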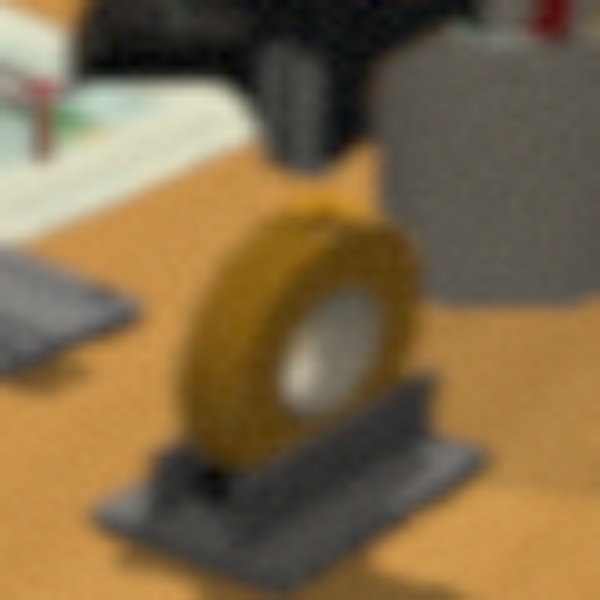

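Side view: the fingertips (crop 300,165) hang about 20 mm above the roll top (330,205). The clouds agree, with tips at z≈0.115 although the TCP reads 0.074. So the real tips sit about 41 mm higher than reported. I open, lower by about 40 mm and check.

Call:
{"op": "drive_tool", "data": {
  "slide": [
    [0,0,-0.05],
    [0,0,-0.05],
    [0,0,-0.05],
    [0.005,0,-0.05],
    [0.005,0,0.05],
    [0.005,0,0.12],
    [0.005,0,0.16],
    [0.005,0,0.16]
  ],
  "rotation": [
    [0,0,0],
    [0,0,0],
    [0,0,0],
    [0,0,0],
    [0,0,0],
    [0,0,0],
    [0,0,0],
    [0,0,0]
  ],
  "gripper": 1
}}

```text
clock: 4.7
eef_pos: [0.5447, -0.1063, 0.0334]
tool_rot: [0.76, 0.65, -0.001, -0.001]
ft_force: [-1.0, 0.3, 0.3]
grip_width: 0.0855
grasp_force: 0.0
```

Run:
```python
from h import *
print(bot.get_obs()["grip_width"],bot.get_obs()["ft_force"])
for n in("scene","side","wrist"):
    c=bot.camera(n);P=cloud(c);hsv=cv2.cvtColor(c["image"],cv2.COLOR_RGB2HSV).astype(int);H,S,V=np.moveaxis(hsv,-1,0);z=P[...,2]
    for s in(-1,1):
        m=(abs(P[...,0]-.546-s*.045)<.022)&(abs(P[...,1]+.105)<.03)&(z>.02)&(z<.15)&(V<100)
        d=P[m]
        if len(d)>3: o=np.argsort(d[:,2]);print(n,s,len(d),d[o[:12:3]].round(4).tolist())
```

```text
0.08554172907789744 [-1.00180164  0.31015331  0.34854125]
scene -1 164 [[0.5054, -0.0924, 0.0859], [0.5054, -0.0934, 0.089], [0.4937, -0.0906, 0.094], [0.5036, -0.1015, 0.0948]]
scene 1 158 [[0.5975, -0.1089, 0.0874], [0.5921, -0.1002, 0.0942], [0.5967, -0.1023, 0.0971], [0.5983, -0.1066, 0.1004]]
side -1 277 [[0.4986, -0.1006, 0.0839], [0.5068, -0.0903, 0.0892], [0.5017, -0.0901, 0.0908], [0.4949, -0.0917, 0.092]]
side 1 207 [[0.5897, -0.112, 0.0849], [0.5917, -0.1056, 0.0874], [0.59, -0.1175, 0.0878], [0.5901, -0.1176, 0.0905]]
wrist -1 12902 [[0.5046, -0.0944, 0.0833], [0.5028, -0.107, 0.0845], [0.5033, -0.105, 0.0847], [0.5033, -0.1054, 0.0848]]
wrist 1 12554 [[0.5882, -0.1171, 0.0833], [0.5882, -0.1159, 0.0837], [0.5887, -0.1124, 0.0842], [0.5879, -0.1175, 0.0843]]
```

Open tips sit at z≈0.085, as predicted, so they will be at about 0.074 when closed. Closing.

Call:
{"op": "drive_tool", "data": {
  "slide": [
    [0,0,0],
    [0,0,0],
    [0,0,0],
    [0,0,0],
    [0,0,0],
    [0,0,0],
    [0,0,0],
    [0,0,0]
  ],
  "rotation": [
    [0,0,0],
    [0,0,0],
    [0,0,0],
    [0,0,0],
    [0,0,0],
    [0,0,0],
    [0,0,0],
    [0,0,0]
  ],
  "gripper": 0
}}

```text
clock: 5.85
eef_pos: [0.5456, -0.1065, 0.0345]
tool_rot: [0.76, 0.65, 0.0, 0.0]
ft_force: [-0.2, 0.4, 3.1]
grip_width: 0.0178
grasp_force: 60.6
```

Run:
```python
from h import *
o=bot.get_obs();print(o["grip_width"],o["ft_force"],o["grasp_force"],o["eef_pos"])
for n in("scene","side","wrist"):
    c=bot.camera(n);P=cloud(c);hsv=cv2.cvtColor(c["image"],cv2.COLOR_RGB2HSV).astype(int);H,S,V=np.moveaxis(hsv,-1,0);z=P[...,2]
    m=(abs(P[...,0]-.546)<.04)&(abs(P[...,1]+.105)<.03)&(z>.04)&(z<.15)&(V<90)&(S<110)
    d=P[m];q=np.argsort(d[:,2]);print(n,len(d),d[q[:30:4]].round(4).tolist())
    r=P[(np.hypot(P[...,0]-.548,P[...,1]+.105)<.06)&(H>12)&(H<32)&(S>110)&(z>.055)&(z<.11)]; print("  roll",len(r),np.percentile(r,[1,50,99],axis=0).round(4).tolist(),cv2.minAreaRect((r[:,:2]*1000).astype(np.float32)))
```

```text
0.01775475987152716 [-0.23470991  0.44391813  3.09809654] 60.64933927544189 [ 0.54564838 -0.1065332   0.034469  ]
scene 218 [[0.529, -0.0976, 0.0717], [0.5678, -0.1017, 0.0788], [0.5332, -0.0948, 0.0823], [0.5681, -0.1015, 0.0839], [0.5642, -0.0966, 0.0855], [0.5284, -0.0954, 0.0891], [0.5375, -0.0909, 0.0898], [0.5285, -0.096, 0.0929]]
  roll 215 [[0.5287, -0.1288, 0.0574], [0.5489, -0.09, 0.084], [0.5709, -0.068, 0.1073]] ((546.1339111328125, -96.74443054199219), (58.190975189208984, 44.5960578918457), 43.73241424560547)
side 445 [[0.5427, -0.1239, 0.0564], [0.5337, -0.0991, 0.0715], [0.534, -0.0943, 0.0738], [0.5337, -0.0986, 0.0772], [0.5296, -0.0955, 0.0799], [0.5268, -0.1003, 0.0811], [0.5281, -0.0975, 0.0821], [0.537, -0.0943, 0.0838]]
  roll 284 [[0.5246, -0.141, 0.056], [0.5475, -0.087, 0.0777], [0.5693, -0.0681, 0.108]] ((546.2686767578125, -106.55912780761719), (78.41812896728516, 40.670555114746094), 63.58967590332031)
wrist 21096 [[0.5345, -0.0942, 0.0734], [0.5586, -0.0976, 0.0743], [0.5608, -0.0982, 0.0749], [0.5343, -0.0935, 0.0751], [0.5325, -0.0935, 0.0755], [0.5352, -0.0938, 0.0758], [0.536, -0.0943, 0.0761], [0.5594, -0.0974, 0.0764]]
  roll 6988 [[0.5353, -0.1347, 0.0586], [0.5477, -0.0948, 0.0891], [0.56, -0.0694, 0.0988]] ((547.72509765625, -103.369140625), (42.39369201660156, 71.24081420898438), 10.509703636169434)
```

Grasped: width 17.8 mm, 60 N, tips at 0.074 or 19.5 mm above the roll centre. Lifting and carrying toward the front of the peg.

Call:
{"op": "drive_tool", "data": {
  "slide": [
    [0,0,-0.08],
    [0,0,-0.25],
    [0,0,-0.44],
    [0.1,-0.1,-0.54],
    [0.25,-0.22,-0.54],
    [0.42,-0.36,-0.54],
    [0.55,-0.5,-0.54],
    [0.55,-0.552,-0.54]
  ],
  "rotation": [
    [0,0,0],
    [0,0,0],
    [0,0,0],
    [0,0,0],
    [0,0,0.1],
    [0,0,0.175],
    [0,0,0.175],
    [0,0,0.175]
  ],
  "gripper": 0
}}

```text
clock: 7.0
eef_pos: [0.4282, 0.0523, 0.1686]
tool_rot: [0.786, 0.618, -0.001, -0.001]
ft_force: [0.8, -0.3, -0.9]
grip_width: 0.0179
grasp_force: 60.2
```

```bash
cat > tgt.py <<'E'
from h import *
import sys
hx,hy,ez=map(float,sys.argv[1:4])
o=bot.get_obs();t=np.deg2rad(-13.9);ex=np.array([np.cos(t),np.sin(t),0]);ey=np.array([-ex[1],ex[0],0])
g=np.array([.4983,.1618,0])+hx*ex+hy*ey;g[2]=ez
M=R.from_quat(o["tool_rot"]);rv=(M.inv()*R.from_matrix(np.c_[ey,ex,[0,0,-1]])).as_rotvec()
print(o["eef_pos"],"slide",(M.inv().apply(g-o["eef_pos"])/.25).round(3),"rot",(rv/.5).round(3),o["grip_width"],o["ft_force"].round(2))
E
python3 tgt.py -0.05 0 0.15
```

```text
[0.42823867 0.0523028  0.16860452] slide [ 0.493 -0.031  0.074] rot [-0.004  0.001  0.008] 0.017912692509502608 [ 0.83 -0.33 -0.94]
```

Call:
{"op": "drive_tool", "data": {
  "slide": [
    [0.1,0,0],
    [0.25,-0.02,0.02],
    [0.4,-0.03,0.05],
    [0.493,-0.031,0.074],
    [0.493,-0.031,0.15],
    [0.493,-0.031,0.22],
    [0.493,-0.031,0.22],
    [0.493,-0.031,0.22]
  ],
  "rotation": [
    [0,0,0.008],
    [0,0,0.008],
    [0,0,0.008],
    [0,0,0.008],
    [0,0,0.008],
    [0,0,0.008],
    [0,0,0.008],
    [0,0,0.008]
  ],
  "gripper": 0
}}

```text
clock: 8.0
eef_pos: [0.4529, 0.1717, 0.1145]
tool_rot: [0.789, 0.614, 0.0, 0.0]
ft_force: [0.4, 0.7, 0.2]
grip_width: 0.0174
grasp_force: 60.2
```

```bash
cat > look.py <<'E'
from h import *
import sys
t=np.deg2rad(-13.9);M=np.array([[np.cos(t),np.sin(t),0],[-np.sin(t),np.cos(t),0],[0,0,1]])
o=bot.get_obs();L0=np.array([.4983,.1618,0]);print("eef local",(M@(o["eef_pos"]-L0)).round(4),o["ft_force"].round(2))
ims=[]
for n in("scene","side","wrist"):
    c=bot.camera(n);P=(cloud(c)-L0)@M.T;hsv=cv2.cvtColor(c["image"],cv2.COLOR_RGB2HSV).astype(int);H,S,V=np.moveaxis(hsv,-1,0)
    x,y,z=np.moveaxis(P,-1,0);box=(abs(y)<.06)&(x>-.12)&(x<.12)
    r=P[box&(H>12)&(H<32)&(S>120)&(z>.06)&(z<.2)&(x<.07)]
    if len(r)>5:
        a,b,_=cv2.minAreaRect((r[:,:2]*1000).astype(np.float32)),0,0
        print(n,"roll",len(r),np.percentile(r,[1,50,99],axis=0).round(4).tolist(),np.round(a[0],1),np.round(a[1],1),round(a[2],1))
    d=P[box&(S<60)&(V>110)&(z>.116)&(z<.13)&(abs(y)<.02)&(x<.04)]
    if len(d)>5: print("  rods",len(d),np.percentile(d,[2,50,98],axis=0).round(4).tolist())
    e=P[box&((H<6)|(H>174))&(S>140)&(z>.07)&(abs(y)<.012)&(abs(x)<.05)]
    if len(e)>3: print("  flap",len(e),np.percentile(e,[3,50,97],axis=0).round(4).tolist())
    bl=P[box&(H>100)&(H<130)&(S>120)&(z>.085)&(z<.135)&(x>.03)]
    if len(bl)>3: print("  blue",len(bl),np.percentile(bl,[3,50,97],axis=0).round(4).tolist())
    np.save(f"{n}_img.npy",c["image"])
E
python3 look.py
python3 - <<'E'
import numpy as np,cv2
a=np.load("scene_img.npy")[230:340,300:440,::-1];b=np.load("wrist_img.npy")[...,::-1]
cv2.imwrite("pics/p1.png",np.hstack([cv2.resize(a,(400,340)),cv2.resize(b,(400,340))]))
E
```

```text
eef local [-0.0464 -0.0013  0.1145] [0.43 0.74 0.23]
scene roll 372 [[-0.061, -0.0247, 0.0985], [-0.0407, 0.0187, 0.1521], [0.0409, 0.0373, 0.1954]] [-10.8  -2.2] [ 74.5 151. ] 84.8
  rods 153 [[-0.0386, -0.0119, 0.1165], [0.0153, 0.006, 0.1221], [0.0388, 0.0128, 0.1255]]
  flap 21 [[-0.0087, -0.0077, 0.1178], [-0.0005, -0.0011, 0.122], [0.0032, 0.0033, 0.387]]
  blue 80 [[0.0513, -0.025, 0.0885], [0.0539, 0.0057, 0.1218], [0.0547, 0.0262, 0.127]]
side roll 916 [[-0.0599, -0.0379, 0.0965], [-0.0535, 0.0157, 0.1419], [-0.0007, 0.0373, 0.1982]] [-42.5   8.1] [77.1 62.2] 38.2
  rods 211 [[-0.0533, -0.0182, 0.1164], [0.0041, -0.0065, 0.1233], [0.0388, 0.0123, 0.1266]]
  flap 7 [[-0.0032, -0.0025, 0.1226], [-0.002, 0.0002, 0.125], [0.0004, 0.002, 0.1259]]
  blue 237 [[0.0499, -0.0213, 0.087], [0.0517, 0.0135, 0.1048], [0.0539, 0.0266, 0.1265]]
wrist roll 7097 [[-0.055, -0.0292, 0.1358], [-0.0457, 0.011, 0.1696], [-0.0233, 0.0367, 0.1924]] [-8.6  7.7] [140.9  71.2] 8.5
  rods 2293 [[-0.0091, -0.0127, 0.1222], [0.0154, 0.0049, 0.1244], [0.0389, 0.0114, 0.1259]]
  flap 242 [[-0.0051, -0.0049, 0.1119], [-0.002, -0.0007, 0.1247], [0.0024, 0.003, 0.1263]]
  blue 2663 [[0.0497, -0.0259, 0.0877], [0.0504, 0.0082, 0.1157], [0.0531, 0.0264, 0.1274]]
```

View pics/p1.png

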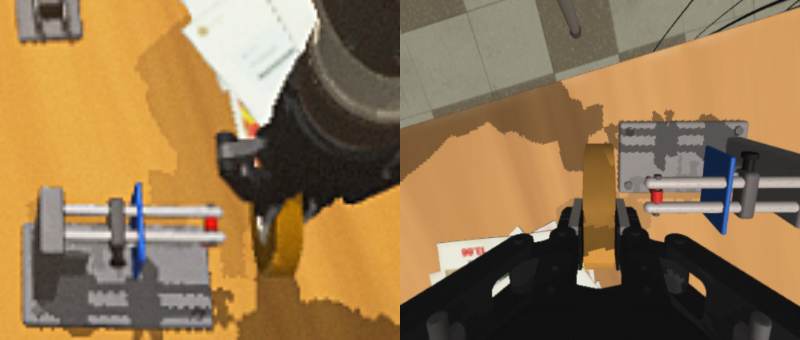

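The roll is held upright in front of the peg. In the wrist crop the roll is at (598,200) and the rods at (650–790, 182/207), and roll and rod centres agree to about 1 mm sideways. The brake plate front is at holder x ≈ 50 mm. Lowering to the threading height.

Call:
{"op": "drive_tool", "data": {
  "slide": [
    [0,0,0.03],
    [0,0,0.06],
    [0,0,0.074],
    [0,0,0.074],
    [0,0,0.074],
    [0,0,0.074],
    [0,0,0.074],
    [0,0,0.074]
  ],
  "rotation": [
    [0,0,0],
    [0,0,0],
    [0,0,0],
    [0,0,0],
    [0,0,0],
    [0,0,0],
    [0,0,0],
    [0,0,0]
  ],
  "gripper": 0
}}

```text
clock: 9.15
eef_pos: [0.4525, 0.1722, 0.0958]
tool_rot: [0.789, 0.615, 0.0, 0.0]
ft_force: [0.0, -0.4, 0.3]
grip_width: 0.018
grasp_force: 60.2
```

```bash
cat > roll.py <<'E'
from h import *
t=np.deg2rad(-13.9);M=np.array([[np.cos(t),np.sin(t),0],[-np.sin(t),np.cos(t),0],[0,0,1]]);L0=np.array([.4983,.1618,0])
e=M@(bot.get_obs()["eef_pos"]-L0);print("eef",e.round(4))
for n in("wrist","side"):
    c=bot.camera(n);P=(cloud(c)-L0)@M.T;H,S,V=np.moveaxis(cv2.cvtColor(c["image"],cv2.COLOR_RGB2HSV).astype(int),-1,0)
    x,y,z=np.moveaxis(P,-1,0)
    q=P[(abs(x-e[0])<.016)&(abs(y-.0)<.05)&(z>.08)&(z<.17)&(H>12)&(H<32)&(S>130)]
    # circle fit of tread points (outer surface)
    from scipy.optimize import least_squares
    f=lambda p:np.hypot(q[:,1]-p[0],q[:,2]-p[1])-.039
    s=least_squares(f,[0,.115],loss="soft_l1",f_scale=.001);k=abs(s.fun)<.002
    l=cv2.fitLine(q[k][:,:2].astype(np.float32),cv2.DIST_HUBER,0,.01,.01).ravel()
    print(n,len(q),k.sum(),"centre y,z",s.x.round(4),"x",np.percentile(q[k][:,0],[1,99]).round(4),"edge slope deg",np.degrees(np.arctan2(l[1],l[0])).round(1))
    if n=="wrist":
        m=(S<60)&(V>110)&(z>.116)&(z<.13)&(abs(y)<.02)&(x<.04)&(x>-.02)
        for s in(-1,1):
            d=P[m&(y*s>0.002)]; 
            if len(d)>20: print("rod",s,np.polyfit(d[:,0],d[:,1],1).round(4),np.percentile(d[:,2],95).round(4))
E
python3 roll.py; python3 tgt.py 0.0 -0.0005 0.0955
```

```text
eef [-0.047  -0.0009  0.0958]
wrist 6932 6480 centre y,z [-0.0028  0.1156] x [-0.0556 -0.0374] edge slope deg 89.8
rod -1 [ 0.0058 -0.0091] 0.1256
rod 1 [0.0043 0.0086] 0.1256
side 793 332 centre y,z [-0.0036  0.1167] x [-0.0558 -0.0361] edge slope deg 89.2
[0.45241942 0.17214647 0.09576906] slide [0.003 0.188 0.001] rot [ 0.    -0.    -0.008] 0.01787903586964429 [-0.5   0.08  0.2 ]
```

Call:
{"op": "drive_tool", "data": {
  "slide": [
    [0.01,0.01,0],
    [0.01,0.03,0],
    [0.01,0.055,0],
    [0.01,0.08,0],
    [0.01,0.1,0],
    [0.01,0.12,0],
    [0.01,0.13,0],
    [0.01,0.13,0]
  ],
  "rotation": [
    [0,0,0],
    [0,0,0],
    [0,0,0],
    [0,0,0],
    [0,0,0],
    [0,0,0],
    [0,0,0],
    [0,0,0]
  ],
  "gripper": 0
}}

```text
clock: 10.25
eef_pos: [0.4846, 0.1666, 0.0957]
tool_rot: [0.789, 0.615, -0.0, -0.0]
ft_force: [0.0, 0.5, -0.3]
grip_width: 0.0178
grasp_force: 60.2
```

```bash
python3 roll.py; python3 tgt.py 0.035 0.002 0.0955
```

```text
eef [-0.0144  0.0013  0.0957]
wrist 6894 6423 centre y,z [-0.0005  0.1155] x [-0.023 -0.005] edge slope deg -90.0
rod -1 [-0.0051 -0.0088] 0.1256
rod 1 [-0.0054  0.009 ] 0.1257
side 781 298 centre y,z [-0.0013  0.1169] x [-0.024 -0.004] edge slope deg 81.6
[0.48433907 0.16662987 0.09566237] slide [0.003 0.199 0.001] rot [-0.001  0.    -0.008] 0.017713292221319555 [-0.31 -0.16 -0.35]
```

Call:
{"op": "drive_tool", "data": {
  "slide": [
    [0,0.024,0],
    [0,0.05,0],
    [0,0.075,0],
    [0,0.1,0],
    [0,0.125,0],
    [0,0.15,0],
    [0,0.175,0],
    [0,0.19,0]
  ],
  "rotation": [
    [0,0,0],
    [0,0,0],
    [0,0,0],
    [0,0,0],
    [0,0,0],
    [0,0,0],
    [0,0,0],
    [0,0,0]
  ],
  "gripper": 0
}}

```text
clock: 11.35
eef_pos: [0.531, 0.1549, 0.0957]
tool_rot: [0.789, 0.615, 0.0, 0.0]
ft_force: [0.4, -0.0, -0.5]
grip_width: 0.0176
grasp_force: 60.2
```

```bash
python3 look.py|grep -v rods; python3 roll.py
python3 - <<'E'
import numpy as np,cv2
a=np.load("side_img.npy")[220:320,180:290,::-1];b=np.load("scene_img.npy")[260:340,300:410,::-1]
cv2.imwrite("pics/p2.png",np.hstack([cv2.resize(a,(400,364)),cv2.resize(b,(400,364))]))
E
```

```text
eef local [0.0334 0.0012 0.0957] [ 0.42 -0.03 -0.54]
scene roll 302 [[-0.0061, -0.0047, 0.0846], [0.0359, 0.0214, 0.1411], [0.0681, 0.0389, 0.193]] [28.2 17.2] [84.3 44.3] 2.4
  flap 26 [[-0.0076, -0.0062, 0.1154], [0.0033, 0.0003, 0.1222], [0.0145, 0.0093, 0.167]]
  blue 56 [[0.0513, -0.0095, 0.088], [0.0541, 0.017, 0.1157], [0.0546, 0.0271, 0.1265]]
side roll 723 [[-0.0086, -0.0364, 0.0791], [0.0264, 0.0195, 0.1278], [0.0552, 0.0396, 0.1928]] [26.9  6.3] [72.6 56.3] 53.2
  flap 15 [[-0.0045, -0.0039, 0.0995], [-0.0019, 0.0012, 0.1232], [0.0105, 0.0031, 0.1256]]
wrist roll 7084 [[0.0132, -0.0274, 0.1171], [0.0338, 0.0131, 0.1505], [0.0436, 0.0388, 0.1769]] [35.5  5.7] [62.5 65.2] 39.6
  flap 333 [[-0.0041, -0.0047, 0.0923], [0.0007, -0.0004, 0.1244], [0.0052, 0.0031, 0.1261]]
  blue 669 [[0.0503, 0.0052, 0.0909], [0.0512, 0.0184, 0.1252], [0.0536, 0.027, 0.1277]]
eef [0.0331 0.0012 0.0957]
wrist 6887 6428 centre y,z [-0.0007  0.1155] x [0.0245 0.0425] edge slope deg 89.9
rod -1 [-0.0019 -0.0103] 0.1256
rod 1 [0.032  0.0087] 0.1257
side 657 260 centre y,z [-0.0018  0.1164] x [0.0237 0.0438] edge slope deg -80.4
```

View pics/p2.png

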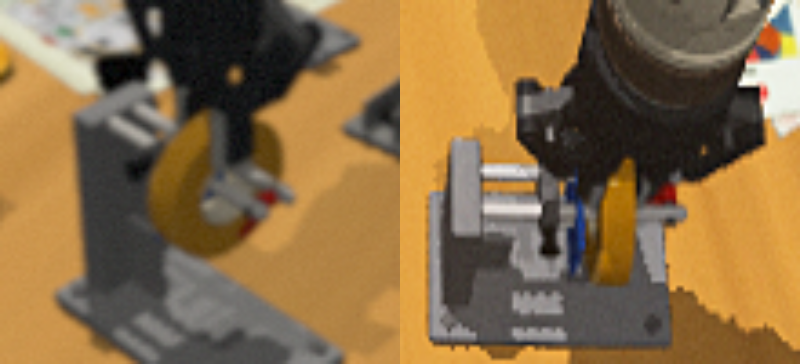

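The roll is threaded on both rods and the flap (side crop, about 255,220) leans inward on it. I go on to just short of the plate and lower a little so the flap falls.

Call:
{"op": "drive_tool", "data": {
  "slide": [
    [0,0.006,0],
    [0,0.012,0.002],
    [0,0.018,0.004],
    [0,0.024,0.008],
    [0,0.028,0.012],
    [0,0.028,0.012],
    [0,0.028,0.012],
    [0,0.028,0.012]
  ],
  "rotation": [
    [0,0,0],
    [0,0,0],
    [0,0,0],
    [0,0,0],
    [0,0,0],
    [0,0,0],
    [0,0,0],
    [0,0,0]
  ],
  "gripper": 0
}}

```text
clock: 12.6
eef_pos: [0.5373, 0.1534, 0.0927]
tool_rot: [0.789, 0.615, -0.0, -0.0]
ft_force: [-0.0, -0.3, -0.8]
grip_width: 0.0177
grasp_force: 60.2
```

```bash
python3 look.py|grep -v rods; python3 roll.py
```

```text
eef local [0.0399 0.0012 0.0927] [-0.05 -0.32 -0.76]
scene roll 288 [[-0.008, -0.0036, 0.0936], [0.0408, 0.0208, 0.1417], [0.0625, 0.0388, 0.1973]] [28.7 17.3] [44. 78.] 89.7
  flap 14 [[-0.0035, -0.0044, 0.1178], [0.0007, 0.0, 0.1219], [0.0038, 0.0033, 0.1243]]
  blue 40 [[0.051, 0.0089, 0.0874], [0.0535, 0.0204, 0.1154], [0.0543, 0.0265, 0.1256]]
side roll 762 [[-0.0029, -0.0355, 0.0756], [0.0326, 0.0188, 0.1231], [0.0628, 0.0395, 0.1916]] [29.3  8.2] [74.4 58.9] 55.7
  flap 22 [[-0.0043, -0.0038, 0.091], [-0.0023, -0.0002, 0.1231], [-0.0002, 0.0033, 0.1265]]
wrist roll 7046 [[0.018, -0.0273, 0.1144], [0.0402, 0.0131, 0.1475], [0.0496, 0.0388, 0.1737]] [32.1  8.4] [69.9 66.8] 61.8
  flap 311 [[-0.0039, -0.0049, 0.0919], [0.0003, -0.0002, 0.1246], [0.0034, 0.0031, 0.1261]]
  blue 248 [[0.0513, 0.0108, 0.0998], [0.0526, 0.0209, 0.1267], [0.0537, 0.027, 0.1279]]
eef [0.0399 0.0012 0.0928]
wrist 6890 6424 centre y,z [-0.0007  0.1126] x [0.0313 0.0494] edge slope deg 89.9
rod -1 [-0.0877 -0.0101] 0.1257
rod 1 [0.0234 0.0087] 0.1257
side 645 259 centre y,z [-0.0017  0.1131] x [0.0305 0.0508] edge slope deg -74.9
```

The flap hangs down again: red points at x −4 to 0 mm, down to z 0.091. Now feeling for the plate.

Call:
{"op": "drive_tool", "data": {
  "slide": [
    [0,0.002,0],
    [0,0.004,0],
    [0,0.006,0],
    [0,0.008,0],
    [0,0.008,0],
    [0,0.008,0],
    [0,0.008,0],
    [0,0.008,0]
  ],
  "rotation": [
    [0,0,0],
    [0,0,0],
    [0,0,0],
    [0,0,0],
    [0,0,0],
    [0,0,0],
    [0,0,0],
    [0,0,0]
  ],
  "gripper": 0
}}

```text
clock: 13.85
eef_pos: [0.5392, 0.1529, 0.0926]
tool_rot: [0.789, 0.615, -0.0, -0.0]
ft_force: [-1.8, 0.6, 0.2]
grip_width: 0.0177
grasp_force: 60.3
```

Call:
{"op": "drive_tool", "data": {
  "slide": [
    [0,0.001,0],
    [0,0.002,0],
    [0,0.003,0],
    [0,0.004,0],
    [0,0.004,0],
    [0,0.004,0],
    [0,0.004,0],
    [0,0.004,0]
  ],
  "rotation": [
    [0,0,0],
    [0,0,0],
    [0,0,0],
    [0,0,0],
    [0,0,0],
    [0,0,0],
    [0,0,0],
    [0,0,0]
  ],
  "gripper": 0
}}

```text
clock: 14.85
eef_pos: [0.5402, 0.1526, 0.0926]
tool_rot: [0.789, 0.615, -0.0, -0.0]
ft_force: [-3.1, 0.1, -0.1]
grip_width: 0.0178
grasp_force: 60.3
```

Contact: the force rises about 1.2 N per mm. I advance another 1.25 mm and hold.

Call:
{"op": "drive_tool", "data": {
  "slide": [
    [0,0.001,0],
    [0,0.002,0],
    [0,0.003,0],
    [0,0.005,0],
    [0,0.005,0],
    [0,0.005,0],
    [0,0.005,0],
    [0,0.005,0]
  ],
  "rotation": [
    [0,0,0],
    [0,0,0],
    [0,0,0],
    [0,0,0],
    [0,0,0],
    [0,0,0],
    [0,0,0],
    [0,0,0]
  ],
  "gripper": 0
}}

```text
clock: 15.85
eef_pos: [0.5414, 0.1523, 0.0926]
tool_rot: [0.789, 0.615, -0.0, -0.0]
ft_force: [-4.4, 0.3, 0.2]
grip_width: 0.0174
grasp_force: 60.3
```

```bash
python3 look.py|grep -v rods; python3 roll.py; python3 -c "
from h import *
for i in range(4): bot.camera('side'); print(bot.get_obs()['ft_force'].round(2))"
```

```text
eef local [0.0441 0.0011 0.0926] [-4.37  0.33  0.19]
scene roll 294 [[-0.0041, -0.0057, 0.0921], [0.0441, 0.021, 0.1413], [0.0662, 0.039, 0.1982]] [28.8 11.6] [82.3 40.4] 25.6
  flap 13 [[-0.0032, -0.0024, 0.1197], [0.0013, 0.0002, 0.1227], [0.0037, 0.0039, 0.1239]]
  blue 38 [[0.0552, 0.0117, 0.0879], [0.0576, 0.0212, 0.1107], [0.058, 0.027, 0.1264]]
side roll 756 [[-0.0021, -0.0361, 0.075], [0.0366, 0.0186, 0.1223], [0.0552, 0.0394, 0.1912]] [31.5  9. ] [73.7 60.4] 57.7
  flap 21 [[-0.0039, -0.0036, 0.0905], [-0.0017, -0.0, 0.1219], [-0.0005, 0.0026, 0.1258]]
wrist roll 7050 [[0.0221, -0.0275, 0.1141], [0.0444, 0.0131, 0.1474], [0.0537, 0.0387, 0.1731]] [34.8 -1.3] [70.7 69.6] 28.6
  flap 328 [[-0.004, -0.0048, 0.0921], [0.0004, -0.0001, 0.1245], [0.0035, 0.0031, 0.1261]]
  blue 199 [[0.0554, 0.0109, 0.1067], [0.0564, 0.0206, 0.1267], [0.0575, 0.027, 0.1279]]
eef [0.0441 0.0011 0.0926]
wrist 6880 6407 centre y,z [-0.0007  0.1124] x [0.0355 0.0535] edge slope deg -90.0
rod -1 [-0.0732 -0.0098] 0.1257
rod 1 [0.0215 0.0086] 0.1257
side 640 242 centre y,z [-0.0016  0.1132] x [0.0348 0.0551] edge slope deg -71.1
[-4.1   0.77  0.83]
[-4.54  0.81 -0.26]
[-4.14  1.19 -0.14]
[-4.18  1.3  -0.47]
```

The plate is pushed in about 4 mm at 4.3–4.5 N with the flap down. Now I back off, lower the roll onto the rods and release.

Call:
{"op": "drive_tool", "data": {
  "slide": [
    [0,-0.006,0],
    [0,-0.012,0],
    [0,-0.02,0],
    [0,-0.028,0],
    [0,-0.028,0.004],
    [0,-0.028,0.008],
    [0,-0.028,0.012],
    [0,-0.028,0.012]
  ],
  "rotation": [
    [0,0,0],
    [0,0,0],
    [0,0,0],
    [0,0,0],
    [0,0,0],
    [0,0,0],
    [0,0,0],
    [0,0,0]
  ],
  "gripper": 0
}}

```text
clock: 17.3
eef_pos: [0.5357, 0.1539, 0.0912]
tool_rot: [0.789, 0.615, 0.001, 0.001]
ft_force: [-1.5, -1.3, 6.8]
grip_width: 0.0177
grasp_force: 64.3
```

Call:
{"op": "drive_tool", "data": {
  "slide": [
    [0,0,0],
    [0,0,0],
    [0,0,0],
    [0,0,0],
    [0,0,0],
    [0,0,0],
    [0,0,0],
    [0,0,0]
  ],
  "rotation": [
    [0,0,0],
    [0,0,0],
    [0,0,0],
    [0,0,0],
    [0,0,0],
    [0,0,0],
    [0,0,0],
    [0,0,0]
  ],
  "gripper": 0.5
}}

```text
clock: 18.3
eef_pos: [0.5347, 0.154, 0.0897]
tool_rot: [0.789, 0.615, 0.0, 0.0]
ft_force: [-0.1, 0.1, 1.0]
grip_width: 0.0423
grasp_force: 0.0
```

```bash
python3 look.py|grep -v rods; python3 roll.py
```

```text
eef local [0.0372 0.0012 0.0897] [-0.14  0.14  0.99]
scene roll 313 [[-0.0095, -0.0054, 0.0953], [0.0392, 0.0195, 0.1379], [0.0685, 0.0387, 0.1929]] [23.7 16.4] [45.  91.6] 89.9
  flap 8 [[-0.023, -0.0088, 0.1184], [-0.0036, -0.0034, 0.1376], [0.0129, 0.0079, 0.2286]]
  blue 47 [[0.051, -0.0003, 0.0878], [0.0536, 0.0188, 0.118], [0.0545, 0.0264, 0.1263]]
side roll 825 [[-0.0183, -0.0358, 0.0731], [0.0308, 0.0162, 0.1271], [0.0606, 0.039, 0.1959]] [25.1  2.4] [82.8 66.6] 42.6
  flap 22 [[-0.004, -0.0041, 0.0918], [-0.0024, 0.0004, 0.1224], [0.0002, 0.0028, 0.1263]]
wrist roll 7254 [[0.0162, -0.0264, 0.1124], [0.0382, 0.0124, 0.1452], [0.049, 0.0383, 0.1982]] [29.7 -0.7] [71.2 67. ] 31.4
  flap 99 [[-0.0043, -0.0016, 0.0907], [-0.002, 0.0026, 0.124], [0.0032, 0.0082, 0.1401]]
  blue 1043 [[0.0504, -0.025, 0.1008], [0.0518, 0.0073, 0.1265], [0.0537, 0.0269, 0.1279]]
eef [0.0372 0.0012 0.0897]
wrist 6937 6592 centre y,z [-0.0011  0.1102] x [0.029  0.0474] edge slope deg 89.5
rod -1 [ 0.0149 -0.0102] 0.1257
rod 1 [0.0101 0.0089] 0.1256
side 632 251 centre y,z [-0.0031  0.1111] x [0.0284 0.0488] edge slope deg -71.9
```

Released, and the roll hangs on the rods. Retreating straight up.

Call:
{"op": "drive_tool", "data": {
  "slide": [
    [0,0,-0.02],
    [0,0,-0.06],
    [0,0,-0.12],
    [0,0,-0.22],
    [0,0,-0.35],
    [0,0,-0.48],
    [0,0,-0.48],
    [0,0,-0.48]
  ],
  "rotation": [
    [0,0,0],
    [0,0,0],
    [0,0,0],
    [0,0,0],
    [0,0,0],
    [0,0,0],
    [0,0,0],
    [0,0,0]
  ],
  "gripper": 0.5
}}

```text
clock: 19.55
eef_pos: [0.5346, 0.154, 0.2099]
tool_rot: [0.789, 0.615, 0.0, 0.0]
ft_force: [0.2, -1.0, -0.6]
grip_width: 0.0423
grasp_force: 0.0
```

```bash
sed -i 's/abs(x-e\[0\])/abs(x-.037)/' roll.py; python3 roll.py; python3 look.py | grep -A3 -E "side|wrist"
python3 - <<'E'
import numpy as np,cv2
a=np.load("side_img.npy")[220:320,180:290,::-1];b=np.load("wrist_img.npy")[:,:,::-1]
cv2.imwrite("pics/p3.png",np.hstack([cv2.resize(a,(400,364)),cv2.resize(b,(400,364))]))
E
```

```text
eef [0.0371 0.0011 0.2099]
wrist 2178 2039 centre y,z [-0.0009  0.1101] x [0.0289 0.0473] edge slope deg 89.9
rod -1 [-0.0041 -0.0095] 0.1257
rod 1 [-0.0009  0.0082] 0.1257
side 774 323 centre y,z [-0.0014  0.1092] x [0.0284 0.0486] edge slope deg 87.7
side roll 846 [[0.0004, -0.035, 0.0737], [0.0309, 0.0145, 0.1264], [0.0481, 0.0393, 0.1499]] [35.8  6. ] [62.6 60.8] 38.8
  rods 107 [[-0.0094, -0.0116, 0.1211], [0.0083, 0.0061, 0.1239], [0.0253, 0.0123, 0.1258]]
  flap 24 [[-0.0048, -0.0042, 0.0922], [-0.0017, -0.0002, 0.1222], [0.0008, 0.0029, 0.1261]]
wrist roll 2201 [[0.029, -0.0318, 0.1135], [0.0381, 0.0085, 0.1445], [0.0473, 0.038, 0.1506]] [40.5  0.3] [72.  57.9] 58.4
  rods 690 [[-0.0085, -0.0127, 0.1221], [0.0084, 0.0044, 0.1244], [0.0264, 0.0112, 0.1261]]
  flap 100 [[-0.0041, -0.0046, 0.1227], [0.0001, -0.0006, 0.1245], [0.0034, 0.0029, 0.1263]]
  blue 332 [[0.0504, -0.0243, 0.1016], [0.0518, 0.0051, 0.1265], [0.0537, 0.0268, 0.1281]]
```

View pics/p3.png

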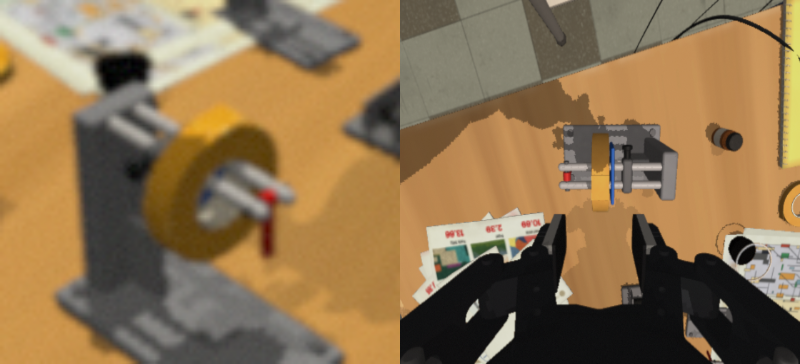

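The roll hangs on both rods (side crop 215,185), the red flap hangs down in front of it (268,225), and the gripper is clear. Handing in.

```bash
python3 -c "
from workcell import bot
print(bot.job_done())"
```

```text
the job is handed in; nothing more can be done
None
```

The job is handed in, though no verdict came back: the roll hangs freely on both rods between the lowered flap and the brake plate, after a gentle press of about 4.4 N (about 4 mm).

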